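# Check the hand levers of two bench nippers

### The job

Check that the hand levers of the two bench nippers stop short of their fixed bars: first the nipper with the long handles, then the one with the short handles. With the gripper on the outer side of the lever, press the grip in towards the bar with the back of the fingers until it comes up against its stop, hold it there for about a second without forcing it, then let it spring right out again before going on. Do not grip the lever, do not touch the fixed bars, and leave the loose things around alone.

Things in the scene. Friction and masses are not known exactly. Their poses are not given: they have to be found in the camera images.
- nipper_long: fixed bench nipper with long handles. Grey base 90 x 150 x 8 mm; origin under its centre, on the worktop. Column at (0, -60) mm; from it along +y a fixed bar (axis at x = +12 mm) and, on the -x side, a hand lever; black rubber grips, axes 85 mm up; steel cutting wheels on the -y side. Top 104 mm. x points from lever to bar, away from the robot, turned up to 20 degrees either way
- lever_long (a joint): hand lever of the long nipper, on an upright hinge at (0, -60) mm of the nipper: 0 = sprung fully out (rest), grows as pressed towards the bar, rigid stop at 0.30 rad, there parallel to the bar with a 22 mm gap left. Springs back by itself. Pressed at the grip point it takes about 2.3 N to start, 4.5 N just before the stop; there the force rises steeply
- grip_long (a point): point on the axis of the long lever's round rubber grip (18 mm thick), 120 mm along the lever from the hinge; rubber from 50 to 155 mm; 85 mm above the worktop. Axes turn with the lever: y along the grip to its free end, x square to it towards the bar, z up. At rest yaw is the nipper's + 0.30, at the stop equal to it; travel about 36 mm
- bargrip_long (a point): point on the axis of the long nipper's fixed bar (rubber 22 mm thick, same height), straight across from the grip point when the lever is at its stop, 42 mm away; axes as the nipper's
- bar_long: the fixed bar of the long nipper with its grip, 167 mm long from the hinge; origin on the hinge axis at bar height; axes as the nipper's
- nipper_short: fixed bench nipper with short handles. Grey base 90 x 150 x 8 mm; origin under its centre, on the worktop. Column at (0, -60) mm; from it along +y a fixed bar (axis at x = +12 mm) and, on the -x side, a hand lever; black rubber grips, axes 85 mm up; steel cutting wheels on the -y side. Top 104 mm. x points from lever to bar, away from the robot, turned up to 20 degrees either way
- lever_short (a joint): hand lever of the short nipper, on an upright hinge at (0, -60) mm of the nipper: 0 = sprung fully out (rest), grows as pressed towards the bar, rigid stop at 0.30 rad, there parallel to the bar with a 22 mm gap left. Springs back by itself. Pressed at the grip point it takes about 2.1 N to start, 4.3 N just before the stop; there the force rises steeply
- grip_short (a point): point on the axis of the short lever's round rubber grip (18 mm thick), 70 mm along the lever from the hinge; rubber from 50 to 105 mm; 85 mm above the worktop. Axes turn with the lever: y along the grip to its free end, x square to it towards the bar, z up. At rest yaw is the nipper's + 0.30, at the stop equal to it; travel about 21 mm
- bargrip_short (a point): point on the axis of the short nipper's fixed bar (rubber 22 mm thick, same height), straight across from the grip point when the lever is at its stop, 42 mm away; axes as the nipper's
- bar_short: the fixed bar of the short nipper with its grip, 117 mm long from the hinge; origin on the hinge axis at bar height; axes as the nipper's
- frit_jar: small round jar with a white lid, 37 mm across, 48 mm high, loose, upright; origin under its centre. To be left alone
- foil_tape: roll of dark tape lying flat, 55 mm across, 19 mm high, loose; origin under its centre. To be left alone
- mini_pliers: small pliers lying flat, 134 x 62 x 13 mm, loose; origin under their centre. To be left alone
- marker: marker pen lying flat, 135 mm long, 17 mm thick, loose; origin under its centre. To be left alone
- mop_brush: stubby brush lying flat, 30 x 44 x 17 mm, loose; origin under its centre. To be left alone

How it is judged:
By the outcome, as a careful person would: the job done as asked, in the order asked, and still so for the second after the job is handed in, with the robot touching nothing.
It also fails if it takes over 61 s, if anything falls off the work surface, if the arm or the gripper's body presses on something with over 40 N, if the wrist force passes 120 N, or if a joint passes its speed limit or range.

### The arm

A 6-joint arm with a two-finger parallel gripper is mounted at the origin on a cart in front of the work surface, level with it; the furniture and walls round the work are solid. World frame = base frame: x ahead of the robot, y to its left, z up, the work surface at z = 0. Lengths are in m, angles in rad, forces in N, time in s.
With the tool pointing down it reaches from about 0.35 to 0.85 m from the base axis. Payload 8.1 kg.
Tool frame: the origin (TCP) lies at the very end of the fingers, on their centre line; the grasp point (between the pads) lies 19 mm behind it; z points along the fingers, y is the line along which they close (so a half turn about z gives the same grasp; the last joint's range is limited). The gripper opens to 93 mm and grips with 3 to 60 N. Pads are 15 mm wide; open, the fingers measure 128 mm over their backs; the gripper's body (75 mm by 188 mm) begins 65 mm behind the grasp point.
Start: joints at [1.243, 0.13, 1.488, -0, 1.523, -0.085], TCP at [0.144, 0.582, 0.219] pointing down, gripper open.
Joint ranges: [-2.96, 2.96], [-0.89, 2.26], [0.02, 2.5], [-1.34, 4.48], [0, 2.73], [-2.66, 2.66]. Speed limits (rad/s): [2.39, 2.39, 2.79, 3.14, 3.14, 3.14].

### API

Orientations are given as a rotation vector (axis times angle).
In Python, from plant import monitor, eyes, ticket gives the robot as it stands.
- The arm moves only by the tool arm_command, never from a script. Its argument "deltas" is a list that holds one entry, the list of rows, each a list of 6 numbers: the shift along the world's x, y, z in cm, then the turn, a rotation vector about the world's x, y, z in degrees. In form: [[[tx, ty, tz, rx, ry, rz], ...]]. A call has 1 to 12 rows; each row shifts and turns the commanded pose from where the row before left it; what a row does not reach is not made up. A row lasts 1/12 s, in which the tool goes at most 41.7 mm and 7.16 degrees, less where a joint would pass 70% of its speed; a pose out of reach is approached as far as the arm can. A call is refused whole if a number of a shift passes 4.17 or a number of a turn 7.16, either way. A call with a gripper value outside its range is refused whole. "gripper" is the opening, from -1 (shut) to 1 (fully open), set as the call begins (left out, the last holds). The fingers move at their own pace and stop on an object; "squeeze" is the grip in N (left out, the last holds). Time passes only in rows, so rows that do not move let the fingers close. It gives the time, the measured TCP pose, the force, the opening and the grip force at its end, in the units of the state.
- monitor.read_state(): the state, without advancing time (a new reading comes with each control period).
- eyes.read_camera(name): name is "scene" or "side" or "wrist"; returns the picture (480x640x3 uint8, blue, green, red); there is no depth.
- eyes.camera_model(name): a dict with "fx", "fy", "cx", "cy" (pixels), "rvec" (rotation vector, rad) and "tvec" (3), from world to camera coordinates, as OpenCV has them. Camera axes: x right, y down, z forward; pixel columns grow to the right and rows downward; lengths in m; the calibration is good to about 2 mm. The wrist camera is an equidistant fisheye: a pixel r from the principal point sees the ray r / f radians off the axis. A picture is of the moment at which its call begins: read the wrist's pose just before it. camera_model takes no time and is no camera call; for the wrist camera it gives the pose at the moment of the call.
- ticket.close_job(): hands the job in; it is judged then, once.
The state is a dict: "t": time; "q": joint angles; "dq": joint speeds; "joint_torque": joint torques, N m; "tool_pos": TCP position; "orientation": TCP orientation; "force": force on the tool from outside, world axes, zero at the start; "wrist_torque": the same for the moment, N m; "opening": finger opening in m; "gripper_force": force on a finger pad.
Only numpy, scipy, OpenCV 4.12 (cv2) and the standard library are available. Lean on these libraries where they do the work, as an engineer would, in place of code of your own. Each camera call takes 0.05 s, during which the arm holds its last target. There are 200 camera calls.

## Working session

There is one attempt and no reset: what is moved stays moved. The work goes in short steps, Python scripts to look and compute and a tool call to move; the robot and the scene stay as the last step left them, time stands still between calls to the robot, and variables do not carry over. Pictures are saved under pics/ and viewed, at most 10 in all, crops included, and the job is handed in when it is done.

Besides the shell and the picture viewer there is one more tool, called after "Request:" as a command line: name --argument value ..., lists and objects as JSON in quotes. arm_command: Moves the arm, as the interface text tells. Its arguments: {"type":"object","properties":{"deltas":{"type":"array"},"gripper":{"type":"number"},"squeeze":{"type":"number"}},"required":["deltas"]}

```bash
mkdir -p pics; cat > h.py <<'E'
import numpy as np, cv2
from plant import monitor, eyes, ticket
def cam(n):
    m=eyes.camera_model(n); R=cv2.Rodrigues(np.array(m["rvec"],float))[0]; t=np.array(m["tvec"],float).ravel()
    return m,R,t
def ray(n,u,v,c=None):
    m,R,t=c or cam(n); d=np.array([(u-m["cx"])/m["fx"],(v-m["cy"])/m["fy"],1.]); return -R.T@t, R.T@d
def onz(n,u,v,z,c=None):
    o,d=ray(n,u,v,c); return o+d*(z-o[2])/d[2]
def proj(n,p,c=None):
    m,R,t=c or cam(n); q=R@np.array(p)+t; return m["fx"]*q[0]/q[2]+m["cx"], m["fy"]*q[1]/q[2]+m["cy"]
E
python3 - <<'E'
from h import *
for n in ("scene","side"):
    cv2.imwrite(f"pics/{n}0.png",eyes.read_camera(n)); m,R,t=cam(n); print(n,m,-R.T@t)
print(monitor.read_state())
E
```

```text
scene {'fx': 548.0494090988602, 'fy': 548.0494090988602, 'cx': 307.7253981711868, 'cy': 239.79677445770665, 'rvec': array([ 1.95711897, -0.56736101,  0.36724547]), 'tvec': array([-0.39398373,  0.19788239,  0.82886695])} [-0.02800178 -0.76750409  0.53995779]
side {'fx': 461.00585210032267, 'fy': 461.00585210032267, 'cx': 324.8787730790858, 'cy': 250.14217031653786, 'rvec': array([ 2.25220037, -0.18702132,  0.06638713]), 'tvec': array([-0.49917029,  0.16519374,  0.82509584])} [ 0.41928252 -0.60584903  0.64373303]
{'t': 0.1, 'q': array([ 1.24263109e+00,  1.31073747e-01,  1.48912878e+00,  1.14327202e-05,
        1.52300204e+00, -8.54233452e-02]), 'dq': array([-0.00107363, -0.00090538, -0.00209162,  0.00116576,  0.00028379,
       -0.00135246]), 'joint_torque': array([ 1.37861352e-03, -5.61349511e+01, -4.93089616e+01,  7.69568654e-02,
        2.92044191e-02, -3.65132018e-05]), 'tool_pos': array([0.14404684, 0.58194297, 0.21772229]), 'orientation': array([-3.80321944e-01, -3.11814109e+00,  2.47410104e-03]), 'force': array([-0.60243634, -0.00087374, -0.19216162]), 'wrist_torque': array([-0.00139822, -0.00706168, -0.04450749]), 'gripper_force': 0.0, 'opening': 0.09297088492525346}
```

View pics/scene0.png

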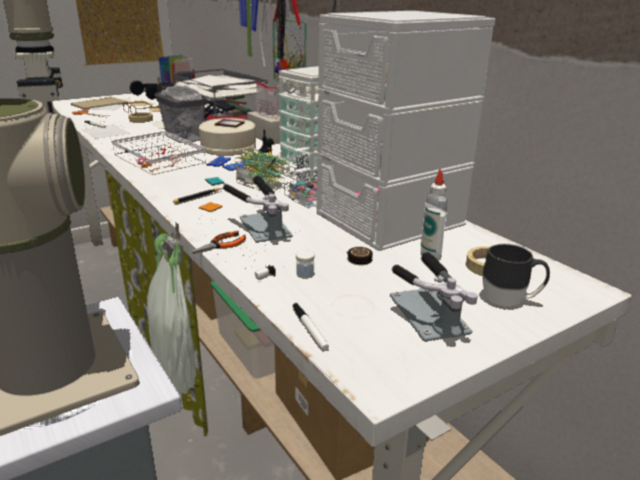

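View pics/side0.png

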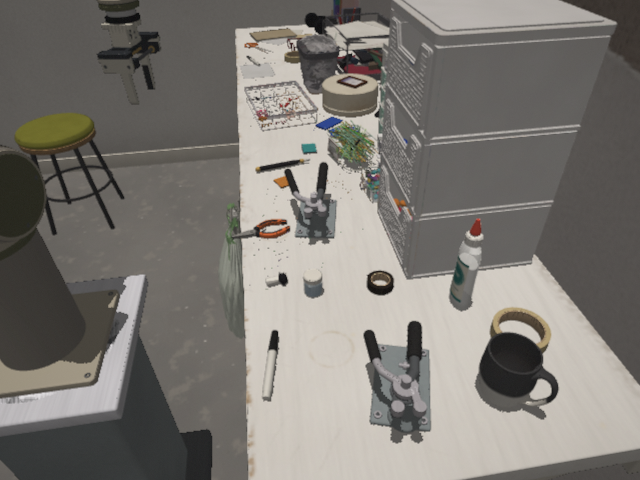

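The scene image shows one nipper near (435,300) and one near (262,210). In the side image they are near (400,380) and (315,205), with black grips pointing away from the camera. Next I'll measure the grips.

```bash
python3 - <<'E'
from h import *
S=cv2.imread("pics/scene0.png");D=cv2.imread("pics/side0.png")
boxes={"scene":[(385,245,90,100),(215,165,90,80)],"side":[(355,310,90,130),(275,155,70,90)]}
tiles=[]
for n,im in (("scene",S),("side",D)):
    c=cam(n)
    for (x,y,w,h) in boxes[n]:
        cr=im[y:y+h,x:x+w]; tiles.append(cv2.resize(cr,(400,300),interpolation=cv2.INTER_CUBIC))
        m=(cr.max(2)<60).astype(np.uint8)
        k,l,st,ce=cv2.connectedComponentsWithStats(m)
        for i in range(1,k):
            if st[i,4]<40: continue
            ys,xs=np.where(l==i); p=np.stack([xs+x,ys+y],1).astype(float)
            mu=p.mean(0); _,_,V=np.linalg.svd(p-mu,full_matrices=False); s=(p-mu)@V[0]
            e=[mu+V[0]*s.min(),mu+V[0]*s.max()]
            g=[onz(n,*q,.085,c) for q in e]
            print(n,(x,y),st[i],np.round(e,1).tolist(),np.round(g,3)[:,:2].tolist(),"len",round(np.linalg.norm(g[0]-g[1]),3),"yaw of +y",round(np.degrees(np.arctan2(*(g[1]-g[0])[1::-1])),1))
cv2.imwrite("pics/crop1.png",np.vstack([np.hstack(tiles[:2]),np.hstack(tiles[2:])]))
E
```

```text
scene (385, 245) [ 37   8  24  22 247] [[423.1, 253.9], [441.8, 273.1]] [[0.633, -0.132], [0.61, -0.202]] len 0.074 yaw of +y -108.3
scene (385, 245) [  8  21  22  18 175] [[393.5, 267.2], [413.7, 280.5]] [[0.553, -0.142], [0.552, -0.195]] len 0.053 yaw of +y -91.9
scene (385, 245) [57 55 18 12 56] [[441.2, 301.2], [457.7, 312.0]] [[0.543, -0.267], [0.543, -0.302]] len 0.035 yaw of +y -91.3
scene (215, 165) [ 39  11  19  18 153] [[254.6, 177.4], [270.6, 193.4]] [[0.567, 0.405], [0.547, 0.285]] len 0.121 yaw of +y -99.9
scene (215, 165) [  9  20  23  16 120] [[224.3, 186.2], [245.9, 198.4]] [[0.476, 0.385], [0.483, 0.286]] len 0.099 yaw of +y -85.5
side (355, 310) [ 52  12  15  41 479] [[414.4, 321.9], [413.5, 362.1]] [[0.63, -0.137], [0.605, -0.212]] len 0.079 yaw of +y -108.6
side (355, 310) [  9  20  17  33 283] [[367.4, 330.2], [375.9, 360.6]] [[0.552, -0.141], [0.551, -0.2]] len 0.059 yaw of +y -90.9
side (355, 310) [ 36  96  29  23 128] [[417.1, 412.5], [391.1, 421.4]] [[0.585, -0.291], [0.547, -0.298]] len 0.038 yaw of +y -170.0
side (275, 155) [ 0  5 24  8 91] [[298.3, 161.4], [274.8, 165.8]] [[0.507, 0.422], [0.448, 0.411]] len 0.061 yaw of +y -169.1
side (275, 155) [ 42   8  11  31 215] [[323.7, 162.9], [320.4, 192.7]] [[0.568, 0.403], [0.54, 0.269]] len 0.137 yaw of +y -102.0
side (275, 155) [ 10  14  13  24 138] [[286.5, 169.2], [294.7, 191.0]] [[0.474, 0.389], [0.483, 0.287]] len 0.103 yaw of +y -85.0
side (275, 155) [31 62  9 13 41] [[310.5, 217.0], [310.6, 229.0]] [[0.505, 0.179], [0.5, 0.138]] len 0.042 yaw of +y -97.5
```

View pics/crop1.png

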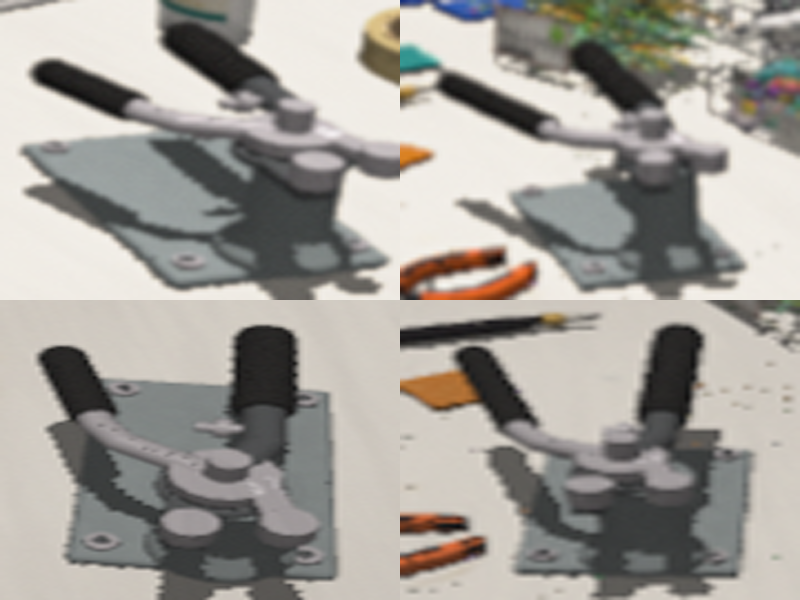

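The crop shows the front nipper (left panels) with the shorter lever grip, about 55 mm, so it is the short one. The rear nipper (right panels) has about 100 mm of rubber, so it is the long one. Both levers are on the robot side. The long lever sits at about +4.7° yaw with its grip point near (0.477, 0.356), and the short one at about -1.4° near (0.552, -0.177). I'll go to the long nipper first with the fingers shut.

Request:
arm_command --deltas '[[[1, -0.8, 0, 0, 0, -3], [2.2, -1.8, 0, 0, 0, -6], [2.5, -2, 0, 0, 0, -6.4], [2.5, -2, 0, 0, 0, -6.4], [2.5, -2, 0, 0, 0, -6.4], [2.5, -2, 0, 0, 0, -6.4], [2.5, -2, 0, 0, 0, -6.4], [2.5, -2, 0, 0, 0, -6.4], [2.5, -2, 0, 0, 0, -6.4], [2.5, -2, 0, 0, 0, -6.4], [2.5, -2, 0, 0, 0, -6.4], [2.1, -2, 0, 0, 0, -4.8]]]' --gripper -1

```text
t: 1.1
tool_pos: [0.4234, 0.3549, 0.2182]
orientation: [2.136, 2.304, -0.001]
force: [0.1, 0.3, -0.0]
opening: 0.0173
gripper_force: 0.0
```

```bash
cat >> h.py <<'E'
from scipy.spatial.transform import Rotation as Ro
def st():
    s=monitor.read_state(); y=Ro.from_rotvec(s["orientation"]).as_matrix()
    print("t",round(s["t"],2),"pos",np.round(s["tool_pos"],4),"yaw(tool y)",round(np.degrees(np.arctan2(y[1,1],y[0,1])),2),"z",np.round(y[:,2],3),"F",np.round(s["force"],2),"op",round(s["opening"],4))
    return s
GE={"long":(np.array([.4773,.356]),4.7,120),"short":(np.array([.5518,-.1775]),-1.4,70)}
def tgt(n,th,out=0,off=26.5):
    g,yaw,L=GE[n]
    rot=lambda d:Ro.from_euler("z",d,degrees=True).as_matrix()[:2,:2]
    h=g-rot(yaw)@np.array([-.030,L/1000])
    y=yaw-np.degrees(th); return h+rot(y)@np.array([-.030-(off+out)/1000,L/1000]),y
E
python3 - <<'E'
from h import *
st()
cv2.imwrite("pics/side1.png",eyes.read_camera("side"))
for n in GE:
    for th,o in ((0,30),(0,5),(0,0),(.15,0),(.3,0)): print(n,th,o,*np.round(tgt(n,th,o)[0],4),round(tgt(n,th,o)[1],2))
for n,u,v in (("side",458,305),("scene",432,255),("side",410,275),("side",535,262),("scene",375,240)): print(n,np.round(onz(n,u,v,0),3))
o,d=ray("side",477,222); print("bottle top candidates",[np.round(o+d*(z-o[2])/d[2],3) for z in (.1,.15,.2)])
E
```

```text
t 1.1 pos [0.4234 0.3549 0.2182] yaw(tool y) 4.33 z [-0. -0. -1.] F [ 0.13  0.32 -0.  ] op 0.0173
long 0 30 0.421 0.3514 4.7
long 0 5 0.4459 0.3534 4.7
long 0 0 0.4509 0.3538 4.7
long 0.15 0 0.4688 0.3624 -3.89
long 0.3 0 0.4878 0.3682 -12.49
short 0 30 0.4953 -0.1761 -1.4
short 0 5 0.5203 -0.1767 -1.4
short 0 0 0.5253 -0.1769 -1.4
short 0.15 0 0.5366 -0.1695 -9.99
short 0.3 0 0.5488 -0.1639 -18.59
side [ 0.757 -0.039  0.   ]
scene [ 0.769 -0.027  0.   ]
side [0.692 0.058 0.   ]
side [0.962 0.051 0.   ]
scene [0.712 0.097 0.   ]
bottle top candidates [array([0.826, 0.082, 0.1  ]), array([0.789, 0.019, 0.15 ]), array([ 0.752, -0.045,  0.2  ])]
```

View pics/side1.png

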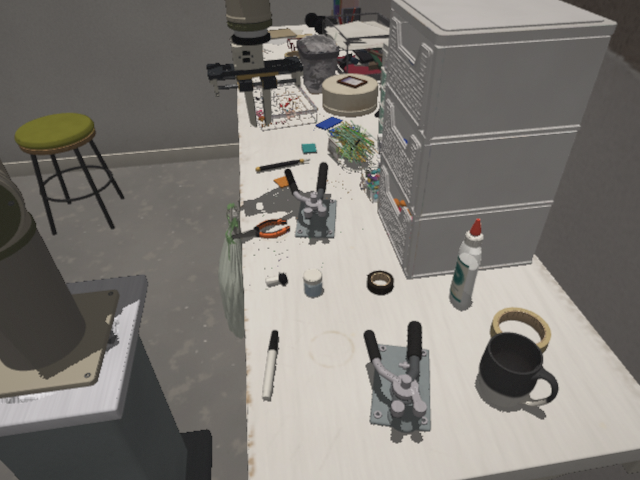

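The side image shows the gripper over the bench beyond the long nipper at (250,100), fingers pointing down. The nippers are unchanged and the bottle and drawers are well clear. Descending now.

Request:
arm_command --deltas '[[[0, 0, -0.7, 0, 0, 0], [0, 0, -1.4, 0, 0, 0], [0, 0, -1.5, 0, 0, 0], [0, 0, -1.6, 0, 0, 0], [0, 0, -1.6, 0, 0, 0], [0, 0, -1.6, 0, 0, 0], [0, 0, -1.6, 0, 0, 0], [0, 0, -1.5, 0, 0, 0], [0, 0, -1.5, 0, 0, 0], [0, 0, -1.4, 0, 0, 0], [0, 0, -0.9, 0, 0, 0], [0, 0, -0.4, 0, 0, 0]]]' --gripper -1

```text
t: 2.15
tool_pos: [0.4203, 0.3562, 0.0593]
orientation: [-2.126, -2.312, 0.005]
force: [0.1, -0.6, 0.1]
opening: 0.0004
gripper_force: 0.0
```

Request:
arm_command --deltas '[[[0.2, 0, 0, 0, 0, 0], [0.2, 0, 0, 0, 0, 0], [0.2, 0, 0, 0, 0, 0], [0.2, 0, 0, 0, 0, 0], [0.2, 0, 0, 0, 0, 0], [0.2, 0, 0, 0, 0, 0], [0.2, 0, 0, 0, 0, 0], [0.2, 0, 0, 0, 0, 0], [0.2, 0, 0, 0, 0, 0], [0.2, 0, 0, 0, 0, 0]]]'

```text
t: 2.98
tool_pos: [0.4424, 0.3564, 0.0616]
orientation: [-2.129, -2.31, 0.0]
force: [-0.4, 0.9, 0.7]
opening: 0.0002
gripper_force: 0.0
```

```bash
python3 - <<'E'
from h import *
st(); a=eyes.read_camera("side")[60:260,200:400]; b=eyes.read_camera("scene")[110:260,170:320]
cv2.imwrite("pics/c2.png",np.hstack([cv2.resize(a,(400,400)),cv2.resize(b,(400,400))]))
E
```

```text
t 2.98 pos [0.4424 0.3564 0.0616] yaw(tool y) 4.69 z [-0. -0. -1.] F [-0.39  0.87  0.7 ] op 0.0002
```

View pics/c2.png

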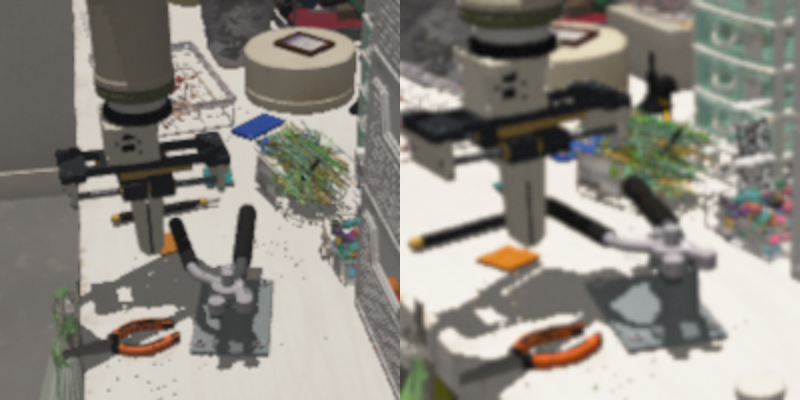

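The picture shows the closed fingers upright at left-panel (150,240), just outside the long lever's grip, and clear of everything else. Starting the press, turning with the lever.

Request:
arm_command --deltas '[[[0.2, 0, 0, 0, 0, 0], [0.2, 0, 0, 0, 0, 0], [0.2, 0, 0, 0, 0, 0], [0.2, 0, 0, 0, 0, 0], [0.2, 0.1, 0, 0, 0, -1], [0.2, 0.1, 0, 0, 0, -1], [0.2, 0.1, 0, 0, 0, -1], [0.2, 0.1, 0, 0, 0, -1]]]'

```text
t: 3.75
tool_pos: [0.4582, 0.3604, 0.0615]
orientation: [-2.21, -2.233, 0.001]
force: [-1.8, -1.1, 0.3]
opening: 0.0008
gripper_force: 1.0
```

Request:
arm_command --deltas '[[[0.2, 0.1, 0, 0, 0, -1], [0.2, 0.1, 0, 0, 0, -1], [0.2, 0.1, 0, 0, 0, -1], [0.2, 0.1, 0, 0, 0, -1], [0.2, 0.1, 0, 0, 0, -1]]]'

```text
t: 4.17
tool_pos: [0.4683, 0.3654, 0.0615]
orientation: [-2.305, -2.134, 0.001]
force: [-2.2, -2.4, -0.5]
opening: 0.0002
gripper_force: 1.2
```

Request:
arm_command --deltas '[[[0.2, 0.04, 0, 0, 0, -1], [0.2, 0.04, 0, 0, 0, -1], [0.2, 0.04, 0, 0, 0, -1], [0.2, 0.04, 0, 0, 0, -1], [0.2, 0.04, 0, 0, 0, -1], [0.2, 0.04, 0, 0, 0, -1]]]'

```text
t: 4.67
tool_pos: [0.4803, 0.3682, 0.0617]
orientation: [-2.413, -2.011, -0.0]
force: [-2.8, 4.1, -1.1]
opening: 0.0004
gripper_force: 2.1
```

Request:
arm_command --deltas '[[[0.1, 0.02, 0, 0, 0, -0.5], [0.1, 0.02, 0, 0, 0, -0.5], [0.1, 0.02, 0, 0, 0, -0.5]]]'

```text
t: 4.92
tool_pos: [0.4833, 0.3688, 0.0617]
orientation: [-2.439, -1.98, -0.001]
force: [-3.4, 4.9, -0.0]
opening: 0.0006
gripper_force: 2.2
```

Request:
arm_command --deltas '[[[0.1, 0.05, 0, 0, 0, -0.5], [0.1, 0.05, 0, 0, 0, -0.5], [0.1, 0.03, 0, 0, 0, -0.5]]]'

```text
t: 5.17
tool_pos: [0.4864, 0.3696, 0.0617]
orientation: [2.465, 1.948, -0.0]
force: [-4.3, 2.4, 0.3]
opening: 0.0003
gripper_force: 2.0
```

Request:
arm_command --deltas '[[[0.1, 0.03, 0, 0, 0, -0.3]]]'

```text
t: 5.25
tool_pos: [0.4874, 0.3699, 0.0617]
orientation: [2.47, 1.941, -0.0]
force: [-4.7, 1.5, 1.9]
opening: 0.0003
gripper_force: 1.9
```

Request:
arm_command --deltas '[[[0.1, 0.03, 0, 0, 0, 0]]]'

```text
t: 5.33
tool_pos: [0.4884, 0.3701, 0.0617]
orientation: [2.469, 1.942, -0.0]
force: [-3.0, -0.2, -0.3]
opening: 0.0006
gripper_force: 1.8
```

Request:
arm_command --deltas '[[[0.1, 0.03, 0, 0, 0, 0]]]'

```text
t: 5.42
tool_pos: [0.4894, 0.3702, 0.0617]
orientation: [2.469, 1.942, -0.001]
force: [-3.9, -2.3, 1.1]
opening: 0.0008
gripper_force: 1.7
```

Request:
arm_command --deltas '[[[0.08, 0.02, 0, 0, 0, 0]]]'

```text
t: 5.5
tool_pos: [0.4902, 0.3704, 0.0616]
orientation: [2.469, 1.942, -0.001]
force: [-3.1, -2.3, 0.9]
opening: 0.0006
gripper_force: 1.7
```

Request:
arm_command --deltas '[[[0.05, 0.01, 0, 0, 0, 0]]]'

```text
t: 5.58
tool_pos: [0.4907, 0.3705, 0.0616]
orientation: [2.469, 1.942, -0.001]
force: [-3.3, -1.0, 2.1]
opening: 0.0005
gripper_force: 1.7
```

```bash
cat >> h.py <<'E'
def blobs(n,box,zz=.085):
    c=cam(n);im=eyes.read_camera(n);x,y,w,h=box;cr=im[y:y+h,x:x+w]
    k,l,s,_=cv2.connectedComponentsWithStats((cr.max(2)<60).astype(np.uint8))
    for i in range(1,k):
        if s[i,4]<40: continue
        ys,xs=np.where(l==i);p=np.stack([xs+x,ys+y],1).astype(float);mu=p.mean(0);_,_,V=np.linalg.svd(p-mu,full_matrices=False);q=(p-mu)@V[0]
        g=np.array([onz(n,*(mu+V[0]*e),zz,c) for e in (q.min(),q.max())]);print(n,s[i],np.round(g[:,:2],3).tolist(),"dir",round(np.degrees(np.arctan2(*(g[1]-g[0])[1::-1])),1))
    return im
E
python3 - <<'E'
from h import *
st()
a=blobs("side",(275,155,70,90));b=blobs("scene",(215,165,90,80))
cv2.imwrite("pics/c3.png",np.hstack([cv2.resize(a[120:250,250:380],(400,400)),cv2.resize(b[140:250,200:310],(400,400))]))
E
```

```text
t 5.58 pos [0.4907 0.3705 0.0616] yaw(tool y) -13.62 z [-0.    -0.001 -1.   ] F [-3.29 -1.03  2.07] op 0.0005
side [ 0  8 11  5 43] [[0.448, 0.411], [0.474, 0.416]] dir 9.0
side [ 41   8  12  31 214] [[0.568, 0.403], [0.539, 0.269]] dir -102.3
side [ 24  11   9  26 149] [[0.521, 0.397], [0.499, 0.285]] dir -100.7
scene [ 39  11  19  18 155] [[0.568, 0.405], [0.547, 0.288]] dir -100.3
scene [26 15 12 17 88] [[0.527, 0.403], [0.501, 0.299]] dir -104.1
```

View pics/c3.png

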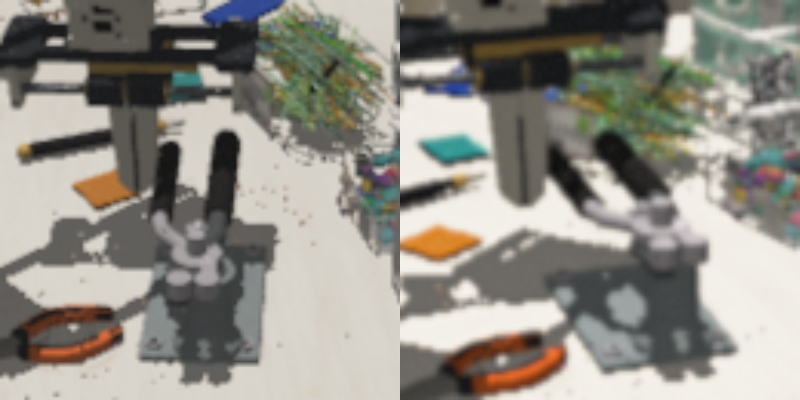

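The long lever is now nearly parallel to its bar, with the finger backs on its outer side at left-panel (150,180). A few more small steps to the stop.

Request:
arm_command --deltas '[[[0.05, 0.01, 0, 0, 0, 0]]]'

```text
t: 5.77
tool_pos: [0.4909, 0.3708, 0.0615]
orientation: [2.469, 1.942, -0.001]
force: [-4.5, -1.1, 1.9]
opening: 0.0003
gripper_force: 1.7
```

Request:
arm_command --deltas '[[[0.05, 0.01, 0, 0, 0, 0]]]'

```text
t: 5.85
tool_pos: [0.4915, 0.371, 0.0615]
orientation: [2.469, 1.942, -0.001]
force: [-3.5, -1.2, 1.5]
opening: 0.0005
gripper_force: 1.7
```

Request:
arm_command --deltas '[[[0.05, 0.01, 0, 0, 0, 0]]]'

```text
t: 5.93
tool_pos: [0.492, 0.3711, 0.0615]
orientation: [2.469, 1.943, -0.0]
force: [-4.1, -1.3, 0.3]
opening: 0.0006
gripper_force: 1.6
```

Request:
arm_command --deltas '[[[0.05, 0.01, 0, 0, 0, 0]]]'

```text
t: 6.02
tool_pos: [0.4925, 0.3713, 0.0616]
orientation: [2.469, 1.943, -0.0]
force: [-3.3, -1.5, 0.7]
opening: 0.0004
gripper_force: 1.7
```

Request:
arm_command --deltas '[[[0.05, 0.01, 0, 0, 0, 0], [0.05, 0.01, 0, 0, 0, 0]]]'

```text
t: 6.18
tool_pos: [0.493, 0.3713, 0.0614]
orientation: [-2.469, -1.942, 0.002]
force: [-7.6, -3.4, 3.2]
opening: 0.0005
gripper_force: 3.4
```

Request:
arm_command --deltas '[[[0.05, 0.01, 0, 0, 0, 0]]]'

```text
t: 6.27
tool_pos: [0.4932, 0.3714, 0.0614]
orientation: [-2.469, -1.942, 0.003]
force: [-9.1, -4.3, 3.8]
opening: 0.0006
gripper_force: 4.2
```

Request:
arm_command --deltas '[[[0.05, 0.01, 0, 0, 0, 0]]]'

```text
t: 6.35
tool_pos: [0.4933, 0.3714, 0.0614]
orientation: [-2.468, -1.942, 0.004]
force: [-12.1, -3.9, 4.8]
opening: 0.0004
gripper_force: 5.0
```

Request:
arm_command --deltas '[[[0.05, 0.01, 0, 0, 0, 0]]]'

```text
t: 6.43
tool_pos: [0.4935, 0.3714, 0.0613]
orientation: [-2.468, -1.942, 0.005]
force: [-13.1, -5.0, 6.4]
opening: 0.0003
gripper_force: 5.9
```

At the stop: the TCP has stalled near x = 0.493 and the force is rising steeply. I'll ease back slightly and hold for about a second.

Request:
arm_command --deltas '[[[-0.04, 0, 0, 0, 0, 0], [0, 0, 0, 0, 0, 0], [0, 0, 0, 0, 0, 0], [0, 0, 0, 0, 0, 0], [0, 0, 0, 0, 0, 0], [0, 0, 0, 0, 0, 0], [0, 0, 0, 0, 0, 0], [0, 0, 0, 0, 0, 0], [0, 0, 0, 0, 0, 0], [0, 0, 0, 0, 0, 0], [0, 0, 0, 0, 0, 0], [0, 0, 0, 0, 0, 0]]]'

```text
t: 7.43
tool_pos: [0.4932, 0.3715, 0.0613]
orientation: [-2.468, -1.942, 0.004]
force: [-10.0, -3.1, 4.0]
opening: 0.0006
gripper_force: 4.6
```

Request:
arm_command --deltas '[[[-0.3, -0.08, 0, 0, 0, 1.5], [-0.4, -0.12, 0, 0, 0, 1.8], [-0.4, -0.13, 0, 0, 0, 1.8], [-0.4, -0.15, 0, 0, 0, 1.8], [-0.4, -0.16, 0, 0, 0, 1.8], [-0.4, -0.18, 0, 0, 0, 1.8], [-0.4, -0.2, 0, 0, 0, 1.8], [-0.4, -0.2, 0, 0, 0, 1.8], [-0.4, -0.2, 0, 0, 0, 1.8], [-0.5, -0.1, 0, 0, 0, 1.5], [-1, 0, 0, 0, 0, 0], [-1.5, 0, 0, 0, 0, 0]]]'

```text
t: 8.43
tool_pos: [0.4305, 0.3568, 0.0621]
orientation: [2.148, 2.291, 0.003]
force: [0.0, 0.6, -0.8]
opening: 0.001
gripper_force: 0.0
```

Request:
arm_command --deltas '[[[-1, 0, 0, 0, 0, 0], [0, 0, 0, 0, 0, 0], [0, 0, 0, 0, 0, 0]]]'

```text
t: 8.68
tool_pos: [0.4196, 0.3569, 0.062]
orientation: [2.146, 2.294, 0.002]
force: [0.6, 1.7, 0.1]
opening: 0.0
gripper_force: 0.0
```

```bash
python3 - <<'E'
from h import *
st()
blobs("side",(275,155,70,90));blobs("scene",(215,165,90,80))
E
```

```text
t 8.68 pos [0.4196 0.3569 0.062 ] yaw(tool y) 3.82 z [ 0.001  0.    -1.   ] F [0.59 1.74 0.13] op 0.0
side [ 0  5 24  8 86] [[0.507, 0.423], [0.448, 0.411]] dir -168.7
side [ 42   8  11  31 211] [[0.568, 0.403], [0.539, 0.269]] dir -102.1
side [ 10  14  13  26 140] [[0.475, 0.389], [0.483, 0.278]] dir -85.7
scene [ 39  11  19  18 148] [[0.567, 0.404], [0.547, 0.288]] dir -99.8
scene [  9  20  23  16 120] [[0.476, 0.386], [0.484, 0.287]] dir -85.8
```

The long lever is fully back at rest: its measured direction matches the start. Moving up and over to the short nipper.

Request:
arm_command --deltas '[[[-0.3, 0, 1.2, 0, 0, 0], [0, 0, 2.2, 0, 0, 0], [0, 0, 2.6, 0, 0, 0], [0, 0, 2.6, 0, 0, 0], [0, 0, 2.6, 0, 0, 0], [0.2, -1, 1.8, 0, 0, 0], [0.3, -2, 1, 0, 0, 0], [0.4, -2.7, 0, 0, 0, -0.3], [0.4, -2.7, 0, 0, 0, -0.3], [0.4, -2.7, 0, 0, 0, -0.3], [0.4, -2.7, 0, 0, 0, -0.3], [0.4, -2.7, 0, 0, 0, -0.3]]]'

```text
t: 9.78
tool_pos: [0.4421, 0.1903, 0.2029]
orientation: [2.177, 2.264, 0.002]
force: [0.3, -0.1, -0.2]
opening: 0.0008
gripper_force: 0.0
```

Request:
arm_command --deltas '[[[0.4, -2.7, 0, 0, 0, -0.3], [0.4, -2.7, 0, 0, 0, -0.3], [0.4, -2.7, 0, 0, 0, -0.3], [0.4, -2.7, 0, 0, 0, -0.3], [0.4, -2.7, 0, 0, 0, -0.3], [0.4, -2.7, 0, 0, 0, -0.3], [0.4, -2.7, 0, 0, 0, -0.3], [0.4, -2.7, 0, 0, 0, -0.3], [0.4, -2.7, 0, 0, 0, -0.3], [0.4, -2.7, 0, 0, 0, -0.3], [0.4, -2.7, 0, 0, 0, -0.3], [0.2, -2, 0, 0, 0, -0.3]]]'

```text
t: 10.78
tool_pos: [0.488, -0.1279, 0.2028]
orientation: [2.247, 2.193, 0.0]
force: [-0.2, -1.1, -0.1]
opening: 0.0004
gripper_force: 0.0
```

Request:
arm_command --deltas '[[[0, -1.5, 0, 0, 0, 0], [0, -0.8, 0, 0, 0, 0], [0, 0, 0, 0, 0, 0]]]'

```text
t: 11.03
tool_pos: [0.4877, -0.15, 0.2024]
orientation: [2.249, 2.193, -0.0]
force: [-0.1, -0.9, 1.2]
opening: 0.0004
gripper_force: 0.0
```

```bash
python3 - <<'E'
from h import *
st()
blobs("side",(355,310,90,70));blobs("scene",(385,245,90,45))
E
```

```text
t 11.03 pos [ 0.4877 -0.15    0.2024] yaw(tool y) -1.44 z [ 0.001 -0.001 -1.   ] F [-0.08 -0.88  1.22] op 0.0004
side [ 52  12  15  39 457] [[0.63, -0.137], [0.606, -0.209]] dir -108.4
side [  9  20  18  32 324] [[0.552, -0.141], [0.552, -0.198]] dir -90.3
scene [ 37   8  24  22 243] [[0.633, -0.132], [0.61, -0.202]] dir -108.2
scene [  8  21  22  18 177] [[0.554, -0.142], [0.552, -0.195]] dir -91.9
```

Request:
arm_command --deltas '[[[0, -0.8, -0.7, 0, 0, 0], [0, -0.8, -1.3, 0, 0, 0], [0, -0.8, -1.4, 0, 0, 0], [0, 0, -1.4, 0, 0, 0], [0, 0, -1.4, 0, 0, 0], [0, 0, -1.4, 0, 0, 0], [0, 0, -1.4, 0, 0, 0], [0, 0, -1.4, 0, 0, 0], [0, 0, -1.3, 0, 0, 0], [0, 0, -1.2, 0, 0, 0], [0, 0, -0.8, 0, 0, 0], [0, 0, -0.4, 0, 0, 0]]]'

```text
t: 12.13
tool_pos: [0.4865, -0.1719, 0.0585]
orientation: [-2.245, -2.195, 0.001]
force: [0.2, -0.7, -0.2]
opening: 0.0005
gripper_force: 0.0
```

Request:
arm_command --deltas '[[[0.3, 0, 0, 0, 0, 0], [0.3, 0, 0, 0, 0, 0], [0.3, 0, 0, 0, 0, 0], [0.3, 0, 0, 0, 0, 0], [0.3, 0, 0, 0, 0, 0], [0.3, 0, 0, 0, 0, 0], [0.3, 0, 0, 0, 0, 0], [0.3, 0, 0, 0, 0, 0], [0.3, 0, 0, 0, 0, 0], [0.2, 0, 0, 0, 0, 0], [0, 0, 0, 0, 0, 0]]]'

```text
t: 13.05
tool_pos: [0.517, -0.1724, 0.0607]
orientation: [2.246, 2.196, 0.0]
force: [0.0, -0.8, -0.4]
opening: 0.0005
gripper_force: 0.0
```

```bash
python3 - <<'E'
from h import *
st()
a=eyes.read_camera("side");b=eyes.read_camera("scene")
cv2.imwrite("pics/c4.png",np.hstack([cv2.resize(a[260:450,270:460],(400,400)),cv2.resize(b[190:350,330:490],(400,400))]))
E
```

```text
t 13.05 pos [ 0.517  -0.1724  0.0607] yaw(tool y) -1.3 z [ 0. -0. -1.] F [ 0.04 -0.76 -0.37] op 0.0005
```

View pics/c4.png

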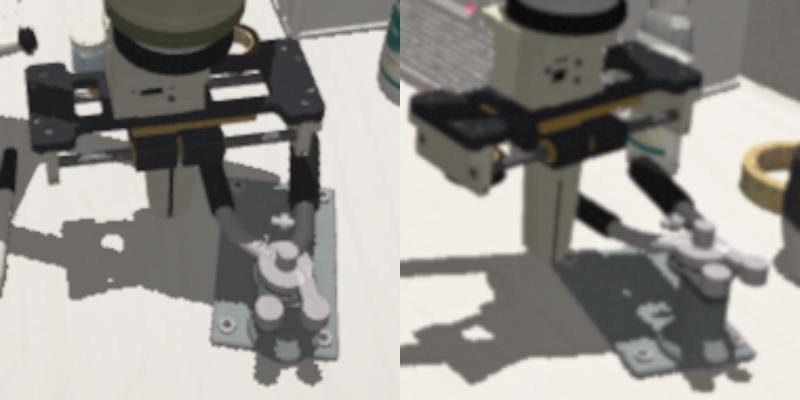

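The fingers are just outside the short lever's grip at left-panel (175,200), and the gripper body is well above the bar. Pressing.

Request:
arm_command --deltas '[[[0.2, 0, 0, 0, 0, 0], [0.2, 0, 0, 0, 0, 0], [0.2, 0, 0, 0, 0, 0], [0.2, 0, 0, 0, 0, 0], [0.2, 0, 0, 0, 0, 0]]]'

```text
t: 13.57
tool_pos: [0.5268, -0.1723, 0.0606]
orientation: [-2.247, -2.196, 0.0]
force: [-3.3, 1.9, 1.5]
opening: 0.0004
gripper_force: 1.7
```

Request:
arm_command --deltas '[[[0.2, 0.1, 0, 0, 0, -1.5], [0.2, 0.1, 0, 0, 0, -1.5], [0.2, 0.1, 0, 0, 0, -1.5], [0.2, 0.1, 0, 0, 0, -1.5], [0.2, 0.1, 0, 0, 0, -1.5], [0.1, 0.05, 0, 0, 0, -1]]]'

```text
t: 14.07
tool_pos: [0.5372, -0.1662, 0.0603]
orientation: [-2.403, -2.021, 0.001]
force: [-3.1, 3.1, 1.5]
opening: 0.0007
gripper_force: 2.0
```

Request:
arm_command --deltas '[[[0.2, 0.1, 0, 0, 0, -1.5], [0.2, 0.1, 0, 0, 0, -1.5], [0.2, 0.1, 0, 0, 0, -1.5]]]'

```text
t: 14.32
tool_pos: [0.5431, -0.1634, 0.0603]
orientation: [-2.481, -1.925, 0.001]
force: [-4.4, 2.9, 2.0]
opening: 0.0004
gripper_force: 2.0
```

```bash
python3 - <<'E'
from h import *
st()
blobs("side",(355,310,90,70));blobs("scene",(385,245,90,45))
E
```

```text
t 14.32 pos [ 0.5431 -0.1634  0.0603] yaw(tool y) -14.37 z [-0.002  0.001 -1.   ] F [-4.42  2.88  1.96] op 0.0004
side [  0   0  83  12 265] [[0.544, -0.088], [0.668, -0.135]] dir -20.7
side [  0   5  34  43 787] [[0.552, -0.099], [0.575, -0.193]] dir -75.7
side [ 36  12  33  44 527] [[0.622, -0.13], [0.61, -0.215]] dir -97.8
scene [  8   0  33   6 106] [[0.603, -0.083], [0.662, -0.106]] dir -21.0
scene [ 37   8  24  25 278] [[0.634, -0.131], [0.605, -0.213]] dir -109.5
scene [24 21 11 14 78] [[0.577, -0.155], [0.562, -0.19]] dir -113.1
```

Request:
arm_command --deltas '[[[0.1, 0.05, 0, 0, 0, -0.7], [0.1, 0.05, 0, 0, 0, -0.7], [0.1, 0.04, 0, 0, 0, -0.7]]]'

```text
t: 14.67
tool_pos: [0.5463, -0.1621, 0.0603]
orientation: [-2.516, -1.88, 0.001]
force: [-3.9, 3.8, 0.6]
opening: 0.0007
gripper_force: 2.3
```

Request:
arm_command --deltas '[[[0.1, 0.03, 0, 0, 0, -0.7], [0.1, 0.03, 0, 0, 0, -0.7]]]'

```text
t: 14.83
tool_pos: [0.5483, -0.1614, 0.0603]
orientation: [-2.538, -1.849, 0.0]
force: [-4.3, 4.1, 2.0]
opening: 0.0005
gripper_force: 2.6
```

Request:
arm_command --deltas '[[[0.1, 0.02, 0, 0, 0, -0.5]]]'

```text
t: 14.92
tool_pos: [0.5492, -0.1611, 0.0603]
orientation: [-2.546, -1.838, 0.0]
force: [-5.2, 5.9, 1.9]
opening: 0.0002
gripper_force: 2.7
```

Request:
arm_command --deltas '[[[0.05, 0.01, 0, 0, 0, 0]]]'

```text
t: 15.0
tool_pos: [0.5498, -0.161, 0.0603]
orientation: [-2.546, -1.838, 0.0]
force: [-4.6, 4.5, 0.7]
opening: 0.0001
gripper_force: 2.6
```

Request:
arm_command --deltas '[[[0.05, 0.02, 0, 0, 0, 0]]]'

```text
t: 15.08
tool_pos: [0.5503, -0.1609, 0.0603]
orientation: [-2.546, -1.839, 0.0]
force: [-3.9, 4.3, 1.1]
opening: 0.0004
gripper_force: 2.5
```

Request:
arm_command --deltas '[[[0.05, 0.02, 0, 0, 0, 0]]]'

```text
t: 15.17
tool_pos: [0.5508, -0.1608, 0.0603]
orientation: [-2.546, -1.839, 0.001]
force: [-4.0, 2.9, 1.2]
opening: 0.0005
gripper_force: 2.4
```

Request:
arm_command --deltas '[[[0.05, 0.02, 0, 0, 0, 0]]]'

```text
t: 15.25
tool_pos: [0.5513, -0.1607, 0.0603]
orientation: [-2.546, -1.839, 0.001]
force: [-4.3, 2.2, 1.0]
opening: 0.0005
gripper_force: 2.3
```

Request:
arm_command --deltas '[[[0.05, 0.02, 0, 0, 0, 0]]]'

```text
t: 15.33
tool_pos: [0.5518, -0.1606, 0.0603]
orientation: [-2.546, -1.839, 0.001]
force: [-4.8, 2.7, 1.0]
opening: 0.0004
gripper_force: 2.6
```

Request:
arm_command --deltas '[[[0.05, 0.02, 0, 0, 0, 0]]]'

```text
t: 15.42
tool_pos: [0.552, -0.1606, 0.0603]
orientation: [-2.546, -1.839, 0.002]
force: [-7.2, 1.3, 1.6]
opening: 0.0008
gripper_force: 3.9
```

Request:
arm_command --deltas '[[[0.05, 0.01, 0, 0, 0, 0]]]'

```text
t: 15.5
tool_pos: [0.5521, -0.1606, 0.0603]
orientation: [-2.546, -1.839, 0.003]
force: [-9.0, 2.6, 4.1]
opening: 0.0005
gripper_force: 4.9
```

Request:
arm_command --deltas '[[[0.03, 0, 0, 0, 0, 0]]]'

```text
t: 15.58
tool_pos: [0.5521, -0.1605, 0.0603]
orientation: [-2.545, -1.838, 0.003]
force: [-9.8, 1.9, 4.5]
opening: 0.0008
gripper_force: 5.4
```

Request:
arm_command --deltas '[[[0, 0, 0, 0, 0, 0], [0, 0, 0, 0, 0, 0], [0, 0, 0, 0, 0, 0], [0, 0, 0, 0, 0, 0], [0, 0, 0, 0, 0, 0], [0, 0, 0, 0, 0, 0], [0, 0, 0, 0, 0, 0], [0, 0, 0, 0, 0, 0], [0, 0, 0, 0, 0, 0], [0, 0, 0, 0, 0, 0], [0, 0, 0, 0, 0, 0], [0, 0, 0, 0, 0, 0]]]'

```text
t: 16.58
tool_pos: [0.5521, -0.1605, 0.0603]
orientation: [-2.545, -1.838, 0.003]
force: [-9.4, 2.3, 4.9]
opening: 0.0003
gripper_force: 5.0
```

Held at the stop for about 1.1 s at roughly 10 N. Releasing along the arc and backing off.

Request:
arm_command --deltas '[[[-0.2, -0.05, 0, 0, 0, 1.5], [-0.2, -0.08, 0, 0, 0, 1.7], [-0.3, -0.12, 0, 0, 0, 2], [-0.3, -0.15, 0, 0, 0, 2], [-0.3, -0.15, 0, 0, 0, 2], [-0.3, -0.15, 0, 0, 0, 2], [-0.3, -0.15, 0, 0, 0, 2], [-0.3, -0.15, 0, 0, 0, 2], [-0.5, -0.1, 0, 0, 0, 2], [-0.8, 0, 0, 0, 0, 0], [-1.4, 0, 0, 0, 0, 0], [-1.4, 0, 0, 0, 0, 0]]]'

```text
t: 17.58
tool_pos: [0.4906, -0.172, 0.0611]
orientation: [2.243, 2.197, 0.001]
force: [-0.9, -0.4, 0.1]
opening: 0.0003
gripper_force: 0.0
```

Request:
arm_command --deltas '[[[-0.7, 0, 0.5, 0, 0, 0], [0, 0, 1.5, 0, 0, 0], [0, 0, 2, 0, 0, 0], [0, 0, 2, 0, 0, 0], [0, 0, 2, 0, 0, 0], [0, 0, 2, 0, 0, 0], [0, 0, 2, 0, 0, 0], [0, 0, 1.5, 0, 0, 0], [0, 0, 0.5, 0, 0, 0], [0, 0, 0, 0, 0, 0], [0, 0, 0, 0, 0, 0]]]'

```text
t: 18.5
tool_pos: [0.4835, -0.1716, 0.2004]
orientation: [2.243, 2.199, 0.0]
force: [0.2, 0.5, -0.4]
opening: 0.0006
gripper_force: 0.0
```

```bash
python3 - <<'E'
from h import *
st()
blobs("scene",(385,245,90,45));blobs("scene",(215,165,90,80))
a=blobs("side",(355,310,90,70))
cv2.imwrite("pics/end.png",a)
E
```

```text
t 18.5 pos [ 0.4835 -0.1716  0.2004] yaw(tool y) -1.14 z [ 0.001 -0.    -1.   ] F [ 0.16  0.47 -0.42] op 0.0006
scene [ 37   8  24  22 243] [[0.633, -0.132], [0.61, -0.202]] dir -108.2
scene [  8  21  23  18 181] [[0.553, -0.142], [0.552, -0.195]] dir -91.2
scene [ 39  11  19  18 150] [[0.567, 0.404], [0.547, 0.285]] dir -99.7
scene [  9  20  23  16 115] [[0.476, 0.385], [0.484, 0.287]] dir -85.3
side [ 52  12  15  39 454] [[0.63, -0.137], [0.606, -0.209]] dir -108.7
side [  9  20  18  32 313] [[0.552, -0.141], [0.552, -0.2]] dir -89.5
```

View pics/end.png

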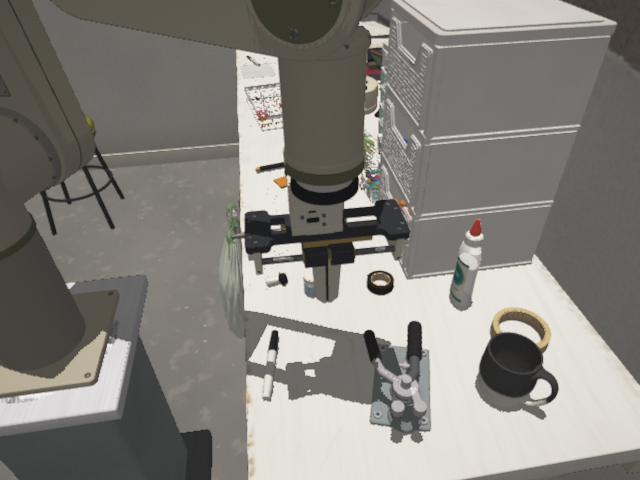

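The image shows the short lever sprung right out again at (372,345), the gripper clear above the bench, and the visible loose items in place. Handing in.

```bash
python3 -c "
from plant import ticket
print(ticket.close_job())"
```

```text
the job is handed in; nothing more can be done
None
```

I pressed the long lever and then the short one to their stops with the back of the closed fingers, held each for about a second at roughly 10 N (peak about 15 N on the long one), and let both spring fully back; I saw no contact with the bars or loose items, and the job was handed in at about 18.5 s of the 61 s allowed (no verdict was returned).

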